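Sort bar blanks by length into the carrier and lock the keeper

TASK

Make the wooden bar carrier ready to travel: both short aluminium bars must lie flat in the short row nearer the robot and both long bars in the long row behind it. One short bar was put in the long row by mistake, and one long bar still stands on end on the bench to the right; lay that one down flat on the bench gently, without letting it fall over, let go of it and take it again lying to put it away. When all four bars are in place, turn the keeper knob clockwise from the green dot to its stop at the red dot so that the keeper holds the bar ends, and leave the tape measure and the cup brush where they are.

Things in the scene. Friction and masses are not known exactly. Their poses are not given: they have to be found in the camera images.
- carrier: Wooden carrier, fixed. Board 132 (own x) x 318 (own y) mm, 12 thick, low handles 27 mm beyond both y ends. Origin: centre of its underside; x away from the robot, y along the two rows, to the left. Walls on the board, 20 mm high, form the bays. No walls where |y| is 36 to 92 mm: finger gaps in which a bar is gripped by its sides near its middle, tips just above the board.
- short_row (a point): Middle of the short row (own x = -36.5 mm), 24 mm above the bench: the height of a seated bar's middle; axes as the carrier's. Two bays end to end, each 108 x 29 mm, centres at y = +58 and -58 mm; the right one (-58) is free at the start.
- long_row (a point): Middle of the long row (own x = +36.5 mm), 24 mm above the bench: the height of a seated bar's middle; axes as the carrier's. Two bays end to end, each 138 x 29 mm, centres at y = +73 and -73 mm. Bars facing each other across the two rows are 49 mm apart.
- keeper_axis (a point): On the knob's axis, 66 mm above the bench in the middle of the carrier; axes as the carrier's (it does not turn). Grip: upright black fin 44 long, 14 thick, 49.5 to 76.5 mm above the bench, white line at its pointer end. Under it and in line with it turns the flat steel keeper, 72 x 30 mm, 38.5 to 43.5 mm above the bench.
- keeper (a joint): Knob angle, clockwise from above. 0: open, pointer at the green dot, fin 1.36 rad counterclockwise from the carrier's x axis, clear of the bars. 1.36: locked, pointer at the red dot on the near wall, fin along the carrier's x axis, keeper 2.5 mm above the inner ends of seated bars. An over-centre spring holds it at both end stops: about 0.06 N m to pass half-way, then it snaps on.
- short_bar_a: Short bar, square aluminium bar 24 x 24 x 100 mm, about 0.16 kg, which at the start lies in one of the two long bays, about its middle. Origin in the middle of the bar, long axis = own y.
- short_bar_b: The other short bar, the same, already lying in the left bay (y = +58 mm) of the short row. Origin in the middle, long axis = own y.
- long_bar_a: Long bar, square aluminium bar 24 x 24 x 130 mm, about 0.2 kg, already lying in the other long bay. Origin in the middle, long axis = own y.
- long_bar_b: The other long bar, the same size, at the start standing on its end on the bench to the right of the carrier; the bench at x 0.37 to 0.54, y -0.42 to -0.28 m is otherwise free. Origin in the middle (65 mm above the bench when standing), long axis = own z; at the start own x and y are square to its sides.
- tape_measure: Yellow tape measure, 32 x 81 x 65 mm, bystander; origin at the centre of its underside.
- cup_brush: Black and brass-coloured cup brush, 67 mm across, 54 mm high, bystander on the right; origin at the centre of its underside.

How it is judged:
By the outcome, as a careful person would: the job done as asked, in the order asked, and still so for the second after the job is handed in, with the robot touching nothing.
It also fails if it takes over 72 s, if anything falls off the work surface, if the arm or the gripper's body presses on something with over 40 N, if the wrist force passes 120 N, or if a joint passes its speed limit or range.

ROBOT

A 7-joint arm with a two-finger parallel gripper is mounted at the origin on the work surface; the furniture and walls round the work are solid. World frame = base frame: x ahead of the robot, y to its left, z up, the work surface at z = 0. Lengths are in m, angles in rad, forces in N, time in s.
With the tool pointing down it reaches from about 0.425 to 0.875 m from the base axis. Payload 4.7 kg.
Tool frame: the origin (TCP) lies midway between the tips of the shut fingers; the grasp point (between the pads) lies 19 mm behind it; z points along the fingers, y is the line along which they close (so a half turn about z gives the same grasp; the last joint's range is limited). The gripper opens to 87 mm and grips with 3 to 60 N. Pads are 19 mm wide; open, the fingers measure 117 mm over their backs; the gripper's body (75 mm by 190 mm) begins 51 mm behind the grasp point.
Start: joints at [1.281, 0.321, -0.07, 1.45, 0.023, 1.371, -0.057], TCP at [0.194, -0.62, 0.223] pointing down, gripper open.
Joint ranges: [-2.86, 2.86], [-0.3, 2.09], [-1.38, 1.24], [0.06, 2.45], [-1.56, 4.7], [0.09, 2.05], [-2.69, 2.69]. Speed limits (rad/s): [2.57, 2.57, 3.14, 3.14, 3.14, 3.14, 3.14].

INTERFACE

Orientations are given as a rotation vector (axis times angle).
In Python, from bench import ctrl, imaging, monitor gives the robot as it stands (ctrl), with the cameras (imaging) and the readings (monitor).
- The arm moves only by the tool inch_along, called after "Call:" in YAML: its name, and indented under it one key for each argument. Schema: {"type":"object","properties":{"motion":{"type":"array","items":{"type":"object","properties":{"tx":{"type":"number"},"ty":{"type":"number"},"tz":{"type":"number"},"turn":{"type":"number"},"aperture":{"type":"number"}},"additionalProperties":false,"required":["aperture"]},"minItems":1,"maxItems":20},"grip_n":{"type":"number"},"only":{"type":"string"},"quiet":{"type":"boolean"},"lines":{"type":"string"}},"required":["motion"],"additionalProperties":false}. motion is a list of rows, 1 to 20 of them, each an object with the fields tx, ty, tz (the shift in m), turn (a turn about the tool's z in rad), aperture (the opening from 0.0 (shut) to 1.0 (fully open)); a field left out counts as zero (the opening has to be given); each row is the pose to reach, as a shift and turn from the pose commanded when the call began, along the tool's axes at that moment; what a row does not reach only later rows make up. A row lasts 1/10 s, in which the tool goes at most 0.05 m and 0.15 rad, less where a joint would pass 70% of its speed; a pose out of reach is approached as far as the arm can. The fingers move at their own pace and stop on an object; grip_n is the grip in N (left out, the last holds). Time passes only in rows, so rows that do not move let the fingers close. The tool returns the time, the measured TCP pose, the force, the opening and the grip force at its end. only (a regular expression) keeps the lines of the reply that match it, lines (a string "A,B") keeps lines A to B, and quiet returns only ok. Input that does not fit is refused with a message, and nothing moves.
- monitor.get_state(): the state, without advancing time (a new reading comes with each control period).
- imaging.get_image(name): name is "scene" or "top" or "wrist"; returns the picture (384x512x3 uint8, red, green, blue); there is no depth.
- imaging.camera_model(name): a dict with "vertical_fov" (degrees; the focal length in pixels is half the picture's height over the tangent of half this angle, whatever the lens; pixels are square), "cx", "cy" (the principal point, pixels), "rvec" (rotation vector, rad) and "tvec" (3), from world to camera coordinates, as OpenCV has them; the wrist camera has in their place "hand_eye" (4x4, takes a point from camera to tool coordinates, whose origin is the TCP and whose axes are the flange's). Camera axes: x right, y down, z forward; pixel columns grow to the right and rows downward; lengths in m; the calibration is good to about 2 mm. A picture is of the moment at which its call begins: read the wrist's pose just before it. camera_model takes no time and is no camera call.
- ctrl.close_job(): hands the job in; it is judged then, once.
The state is a dict: "time": time; "joint_positions": joint angles; "qd": joint speeds; "joint_torque": joint torques, N m; "position": TCP position; "tool_rot": TCP orientation; "ft_force": force on the tool from outside, world axes, zero at the start; "torque": the same for the moment, N m; "grip_width": opening from 0.0 (shut) to 1.0 (fully open); "grip_force": force on a finger pad.
Only numpy, scipy, OpenCV 4.12 (cv2) and the standard library are available. Lean on these libraries where they do the work, as an engineer would, in place of code of your own. Each camera call takes 0.05 s, during which the arm holds its last target. There are 200 camera calls.

## Working session

There is one attempt and no reset: what is moved stays moved. The work goes in short steps, Python scripts to look and compute and a tool call to move; the robot and the scene stay as the last step left them, time stands still between calls to the robot, and variables do not carry over. Pictures are saved under pics/ and viewed, at most 10 in all, crops included, and the job is handed in when it is done.

```bash
ls; mkdir -p pics
```

Run:
```python
from bench import ctrl, imaging, monitor
import cv2,numpy as np
s=monitor.get_state();print({k:np.round(v,3).tolist() for k,v in s.items()})
for n in("scene","top","wrist"):
    print(n,imaging.camera_model(n)); cv2.imwrite(f"pics/{n}0.png",imaging.get_image(n)[:,:,::-1])
a=cv2.imread("pics/top0.png");b=cv2.imread("pics/scene0.png")
cv2.imwrite("pics/top0b.png",cv2.resize(a,(800,600),interpolation=cv2.INTER_CUBIC))
cv2.imwrite("pics/sc0b.png",cv2.resize(b,(800,600),interpolation=cv2.INTER_CUBIC))
```

```text
bench.py
pics
{'time': 0.0, 'joint_positions': [1.281, 0.322, -0.07, 1.452, 0.023, 1.371, -0.057], 'qd': [0.0, -0.002, 0.0, 0.0, 0.001, 0.0, 0.001], 'joint_torque': [0.0, -49.129, -0.403, -31.253, -0.064, 0.044, 0.0], 'position': [0.194, -0.62, 0.221], 'tool_rot': [-3.104, -0.475, 0.001], 'ft_force': [-0.97, -0.163, 0.17], 'torque': [-0.022, -0.008, -0.023], 'grip_force': 0.0, 'grip_width': 1.0}
scene {'vertical_fov': 53.65910037153641, 'cx': 261.3190475588297, 'cy': 193.7553699911238, 'rvec': array([ 0.96119926, -2.37918232,  1.13914703]), 'tvec': array([0.25204557, 0.37050201, 0.51408622])}
top {'vertical_fov': 57.6016818490164, 'cx': 254.31632940191278, 'cy': 192.47458024175623, 'rvec': array([ 2.13893922, -2.05302077,  0.24025807]), 'tvec': array([-0.21875925,  0.52638098,  0.86038628])}
wrist {'vertical_fov': 63.89907176925095, 'cx': 260.85966931679144, 'cy': 193.2817750409524, 'hand_eye': array([[-2.91376506e-04, -9.69545667e-01, -2.44910421e-01,
         6.66925094e-02],
       [ 9.99999922e-01, -3.48082923e-04,  1.88255798e-04,
         4.78153842e-04],
       [-2.67771728e-04, -2.44910347e-01,  9.69545693e-01,
        -1.62668835e-01],
       [ 0.00000000e+00,  0.00000000e+00,  0.00000000e+00,
         1.00000000e+00]])}
```

View pics/top0b.png

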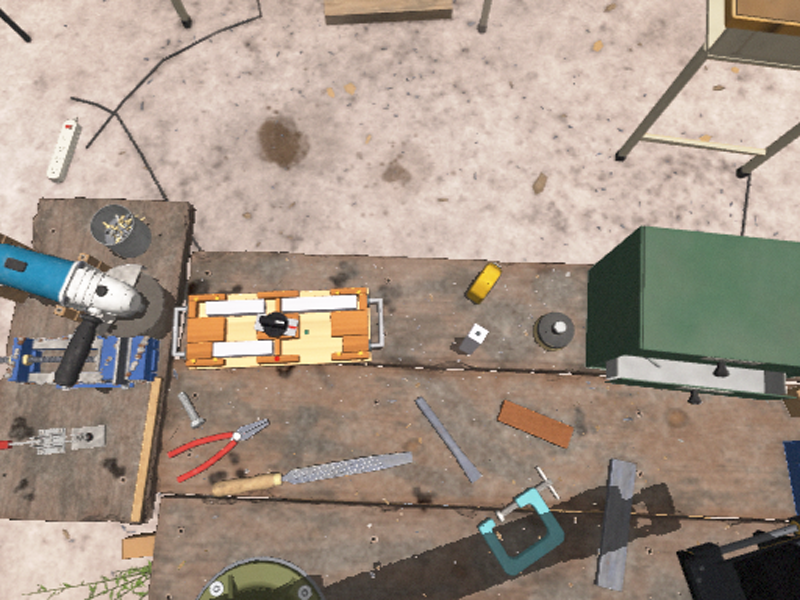

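View pics/sc0b.png

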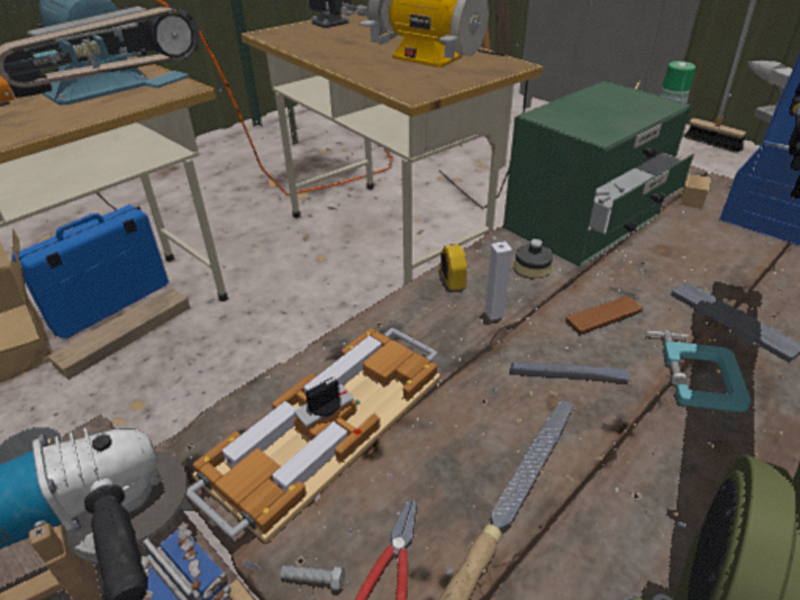

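The top view shows the short bar in the left long bay (235,308), the long bar in the right long bay (319,303) and a short bar in the left short bay (242,349). The standing bar's top is at (478,333), the brush at (555,330), the tape at (483,283) and the knob at (275,325).

Create h.py:
```python
from bench import ctrl, imaging, monitor
import cv2,numpy as np
from scipy.spatial.transform import Rotation as R
def cam(n):
    m=imaging.camera_model(n); f=192/np.tan(np.radians(m['vertical_fov']/2))
    if n=="wrist":
        s=monitor.get_state(); T=np.eye(4);T[:3,:3]=R.from_rotvec(s['tool_rot']).as_matrix();T[:3,3]=s['position']
        C=T@m['hand_eye']
    else:
        W=np.eye(4);W[:3,:3]=R.from_rotvec(m['rvec']).as_matrix();W[:3,3]=m['tvec'];C=np.linalg.inv(W)
    return f,m['cx'],m['cy'],C
def px2w(c,u,v,z):
    f,cx,cy,C=c; d=C[:3,:3]@np.array([(u-cx)/f,(v-cy)/f,1]); o=C[:3,3]
    return o+d*(z-o[2])/d[2]
def w2px(c,p):
    f,cx,cy,C=c; q=np.linalg.inv(C)@np.r_[p,1]; return f*q[0]/q[2]+cx,f*q[1]/q[2]+cy
def axes():
    s=monitor.get_state(); return np.array(s['position']),R.from_rotvec(s['tool_rot']).as_matrix()
```

Run:
```python
from h import *
c=cam("top")
for n,u,v,z in [("shA",235,308,.036),("loA",319,303,.036),("shB",242,349,.036),("knob",275,325,.0765),("stand",478,333,.13),("brush",558,328,.054),("tape",487,280,.065),("cBL",188,368,.012),("cBR",370,360,.012),("cTL",190,294,.012),("cTR",368,288,.012),("bBL",213,357,.036),("bBR",270,355,.036),("loL",281,305,.036),("loR",357,302,.036),("shL",206,310,.036),("shR",264,307,.036)]:
    print(n,px2w(c,u/1.5625,v/1.5625,z).round(3))
print(axes())
a=cv2.imread("pics/top0.png")[175:245,100:400]
cv2.imwrite("pics/topcrop.png",cv2.resize(cv2.imread("pics/top0.png")[170:250,100:300],(800,320),interpolation=cv2.INTER_CUBIC))
```

```text
shA [0.516 0.084 0.036]
loA [ 0.531 -0.061  0.036]
shB [0.446 0.064 0.036]
knob [0.482 0.002 0.077]
stand [ 0.473 -0.324  0.13 ]
brush [ 0.501 -0.469  0.054]
tape [ 0.576 -0.348  0.065]
cBL [0.412 0.161 0.012]
cBR [ 0.439 -0.153  0.012]
cTL [0.544 0.174 0.012]
cTR [ 0.568 -0.143  0.012]
bBL [0.43  0.112 0.036]
bBR [0.438 0.015 0.036]
loL [0.525 0.005 0.036]
loR [ 0.536 -0.127  0.036]
shL [0.511 0.133 0.036]
shR [0.52  0.034 0.036]
(array([ 0.19428078, -0.61985297,  0.22170188]), array([[ 9.54202330e-01,  2.99161618e-01, -4.90573335e-04],
       [ 2.99162016e-01, -9.54201311e-01,  1.39507590e-03],
       [-5.07525558e-05, -1.47794558e-03, -9.99998907e-01]]))
```

View pics/topcrop.png

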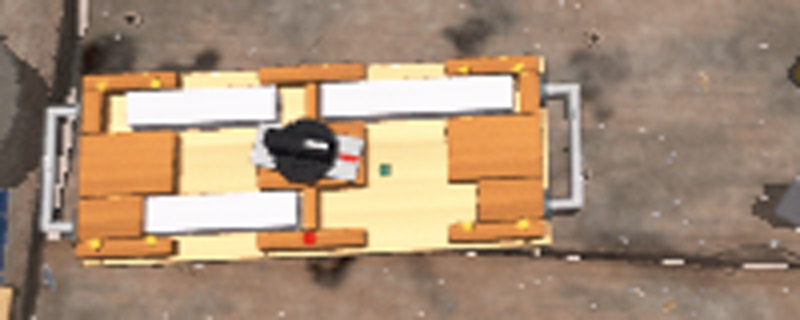

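The carrier sits near (0.49, 0.01) with a yaw of about 0.085. I'm moving the wrist camera over it.

Call:
inch_along:
  motion:
    - {"tx":0.458, "ty":-0.506, "turn":-1.35, "aperture":1}
    - {"tx":0.458, "ty":-0.506, "turn":-1.35, "aperture":1}
    - {"tx":0.458, "ty":-0.506, "turn":-1.35, "aperture":1}
    - {"tx":0.458, "ty":-0.506, "turn":-1.35, "aperture":1}
    - {"tx":0.458, "ty":-0.506, "turn":-1.35, "aperture":1}
    - {"tx":0.458, "ty":-0.506, "turn":-1.35, "aperture":1}
    - {"tx":0.458, "ty":-0.506, "turn":-1.35, "aperture":1}
    - {"tx":0.458, "ty":-0.506, "turn":-1.35, "aperture":1}
    - {"tx":0.458, "ty":-0.506, "turn":-1.35, "aperture":1}
    - {"tx":0.458, "ty":-0.506, "turn":-1.35, "aperture":1}
    - {"tx":0.458, "ty":-0.506, "turn":-1.35, "aperture":1}
    - {"tx":0.458, "ty":-0.506, "turn":-1.35, "aperture":1}
    - {"tx":0.458, "ty":-0.506, "turn":-1.35, "aperture":1}
    - {"tx":0.458, "ty":-0.506, "turn":-1.35, "aperture":1}
    - {"tx":0.458, "ty":-0.506, "turn":-1.35, "aperture":1}
    - {"tx":0.458, "ty":-0.506, "turn":-1.35, "aperture":1}
  grip_n: 10

```text
time: 1.75
position: [0.4799, -0.0, 0.2222]
tool_rot: [-2.125, -2.313, 0.001]
ft_force: [0.8, -1.1, 0.3]
grip_width: 0.998
grip_force: 0.0
```

Run:
```python
from h import *
p,A=axes();print(p,A.round(3).tolist(),monitor.get_state()['joint_positions'])
I=imaging.get_image("wrist")[:,:,::-1];cv2.imwrite("pics/w1.png",I)
cv2.imwrite("pics/w1b.png",cv2.resize(I,(800,600),interpolation=cv2.INTER_CUBIC))
```

```text
[ 4.79866340e-01 -4.27953391e-05  2.22238267e-01] [[-0.085, 0.996, -0.001], [0.996, 0.085, -0.0], [-0.0, -0.001, -1.0]] [ 0.74275317 -0.01942989 -0.77918522  1.83361073 -0.01384343  1.32263566
  0.05205098]
```

View pics/w1b.png

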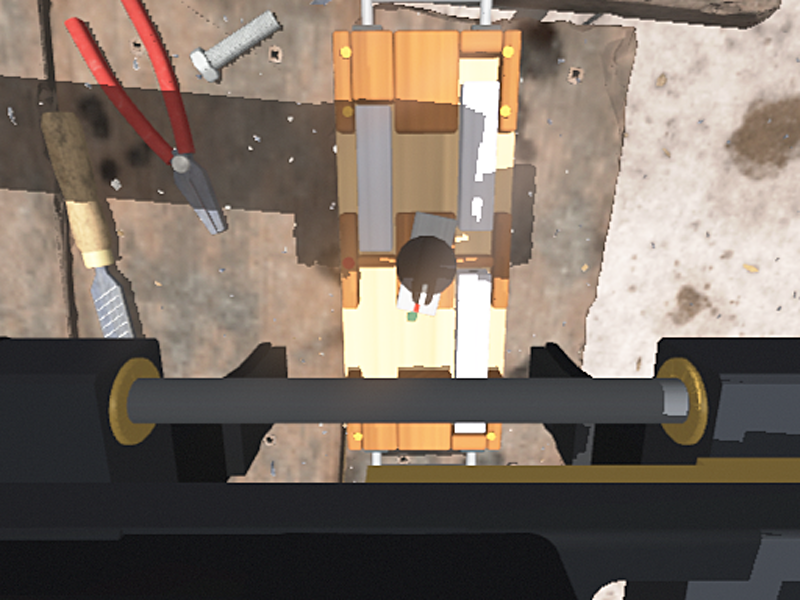

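The wrist view shows short bar B at (375,178), short bar A at (479,157) and the red dot at (349,262). I'm converting these to positions.

Run:
```python
from h import *
c=cam("wrist")
for n,u,v,z in [("A top L",461,84,.036),("A top R",498,84,.036),("A bot L",459,230,.036),("A bot R",491,230,.036),("B TL",358,106,.036),("B TR",391,106,.036),("B BL",359,250,.036),("B BR",394,252,.036),("LoA TL",457,273,.036),("LoA TR",490,268,.036),("LoBL",455,432,.036),("LoBR",486,432,.036),
 ("wall TL",334,31,.032),("wall TR",521,31,.032),("wall BL",347,450,.032),("wall BR",499,450,.032),("reddot",349,263,.032)]:
    print(n,px2w(c,u/1.5625,v/1.5625,z).round(4))
```

```text
A top L [0.5049 0.1299 0.036 ]
A top R [0.5296 0.1319 0.036 ]
A bot L [0.5141 0.033  0.036 ]
A bot R [0.5371 0.0349 0.036 ]
B TL [0.4368 0.1104 0.036 ]
B TR [0.4591 0.1123 0.036 ]
B BL [0.4431 0.0126 0.036 ]
B BR [0.4686 0.0132 0.036 ]
LoA TL [0.516  0.0015 0.036 ]
LoA TR [0.5398 0.0072 0.036 ]
LoBL [ 0.5284 -0.1277  0.036 ]
LoBR [ 0.5532 -0.1256  0.036 ]
wall TL [0.4179 0.156  0.032 ]
wall TR [0.5413 0.1662 0.032 ]
wall BL [ 0.4424 -0.1535  0.032 ]
wall BR [ 0.5667 -0.1432  0.032 ]
reddot [0.4359 0.0017 0.032 ]
```

Call:
inch_along:
  motion:
    - {"tx":0.0786, "ty":0.0483, "tz":0.07, "turn":-0.004, "aperture":0.6}
    - {"tx":0.0786, "ty":0.0483, "tz":0.1, "turn":-0.004, "aperture":0.6}
    - {"tx":0.0786, "ty":0.0483, "tz":0.12, "turn":-0.004, "aperture":0.6}
    - {"tx":0.0786, "ty":0.0483, "tz":0.16, "turn":-0.004, "aperture":0.6}
    - {"tx":0.0786, "ty":0.0483, "tz":0.19, "turn":-0.004, "aperture":0.6}
    - {"tx":0.0786, "ty":0.0483, "tz":0.2067, "turn":-0.004, "aperture":0.6}
    - {"tx":0.0786, "ty":0.0483, "tz":0.2067, "turn":-0.004, "aperture":0.6}
    - {"tx":0.0786, "ty":0.0483, "tz":0.2067, "turn":-0.004, "aperture":0.6}
    - {"tx":0.0786, "ty":0.0483, "tz":0.2067, "turn":-0.004, "aperture":0.1}
    - {"tx":0.0786, "ty":0.0483, "tz":0.2067, "turn":-0.004, "aperture":0.1}
    - {"tx":0.0786, "ty":0.0483, "tz":0.2067, "turn":-0.004, "aperture":0.1}
    - {"tx":0.0786, "ty":0.0483, "tz":0.2067, "turn":-0.004, "aperture":0.1}
    - {"tx":0.0786, "ty":0.0483, "tz":0.2067, "turn":-0.004, "aperture":0.1}
  grip_n: 20

```text
time: 3.1
position: [0.5218, 0.0818, 0.016]
tool_rot: [2.123, 2.316, 0.0]
ft_force: [0.3, -0.5, 0.5]
grip_width: 0.274
grip_force: 20.0
```

Call:
inch_along:
  motion:
    - {"tz":-0.05, "aperture":0.1}
    - {"tz":-0.085, "aperture":0.1}
    - {"tx":-0.04, "ty":-0.025, "tz":-0.09, "aperture":0.1}
    - {"tx":-0.08, "ty":-0.045, "tz":-0.09, "aperture":0.1}
    - {"tx":-0.12, "ty":-0.066, "tz":-0.09, "aperture":0.1}
    - {"tx":-0.1314, "ty":-0.0718, "tz":-0.085, "aperture":0.1}
    - {"tx":-0.1314, "ty":-0.0718, "tz":-0.06, "aperture":0.1}
    - {"tx":-0.1314, "ty":-0.0718, "tz":-0.035, "aperture":0.1}
    - {"tx":-0.1314, "ty":-0.0718, "tz":-0.025, "aperture":0.1}
    - {"tx":-0.1314, "ty":-0.0718, "tz":-0.025, "aperture":0.1}

```text
time: 4.1
position: [0.4604, -0.0543, 0.0396]
tool_rot: [-2.119, -2.315, 0.001]
ft_force: [0.1, -1.7, -1.1]
grip_width: 0.268
grip_force: 19.9
```

Run:
```python
from h import *
I=imaging.get_image("wrist")[:,:,::-1];cv2.imwrite("pics/w2.png",I);p,A=axes();print(p,A[:,1],np.array([.4605,-.0543])-p[:2])
I2=imaging.get_image("scene")[:,:,::-1]
cv2.imwrite("pics/w2b.png",np.hstack([cv2.resize(I,(400,300),interpolation=cv2.INTER_AREA),cv2.resize(I2[190:350,110:323],(400,300),interpolation=cv2.INTER_CUBIC)]))
```

```text
[ 0.46145991 -0.05442745  0.04065122] [ 9.96110372e-01  8.81099134e-02 -8.77324502e-04] [-0.00095991  0.00012745]
```

View pics/w2b.png

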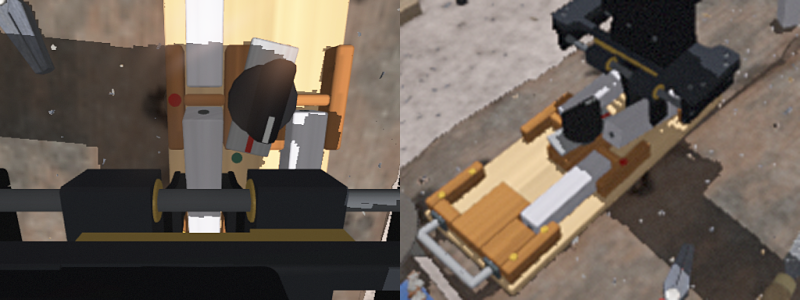

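The bar is lined up with the right short bay: in the wrist view its inner end at (203,110) is clear of the divider wall. Lowering and releasing.

Call:
inch_along:
  motion:
    - {"tz":0.012, "aperture":0.1}
    - {"tz":0.022, "aperture":0.1}
    - {"tz":0.0245, "aperture":0.1}
    - {"tz":0.0245, "aperture":0.1}
    - {"tz":0.0245, "aperture":0.1}

```text
time: 4.7
position: [0.4633, -0.0552, 0.0187]
tool_rot: [2.12, 2.314, 0.0]
ft_force: [-5.6, 1.8, 17.1]
grip_width: 0.273
grip_force: 20.0
```

Call:
inch_along:
  motion:
    - {"aperture":0.5}
    - {"aperture":0.5}
    - {"tz":-0.04, "aperture":0.5}
    - {"tz":-0.09, "aperture":0.5}
    - {"tz":-0.14, "aperture":0.5}
    - {"tz":-0.185, "aperture":0.5}
    - {"tz":-0.185, "aperture":0.5}

```text
time: 5.4
position: [0.4658, -0.0558, 0.2076]
tool_rot: [2.115, 2.307, 0.007]
ft_force: [-0.4, -0.3, -0.7]
grip_width: 0.496
grip_force: 0.0
```

Run:
```python
from h import *
c=cam("wrist");I=imaging.get_image("wrist")[:,:,::-1];cv2.imwrite("pics/w3.png",I)
p,A=axes();print(p,A)
T=imaging.get_image("top")[:,:,::-1];cv2.imwrite("pics/t3.png",T)
cv2.imwrite("pics/w3b.png",np.hstack([cv2.resize(I,(400,300),interpolation=cv2.INTER_AREA),cv2.resize(T[160:235,275:375],(400,300),interpolation=cv2.INTER_CUBIC)]))
```

```text
[ 0.46398154 -0.05582757  0.20451031] [[-0.08639502  0.99623834  0.006713  ]
 [ 0.9962532   0.08641898 -0.00336449]
 [-0.00393196  0.00639717 -0.99997181]]
```

View pics/w3b.png

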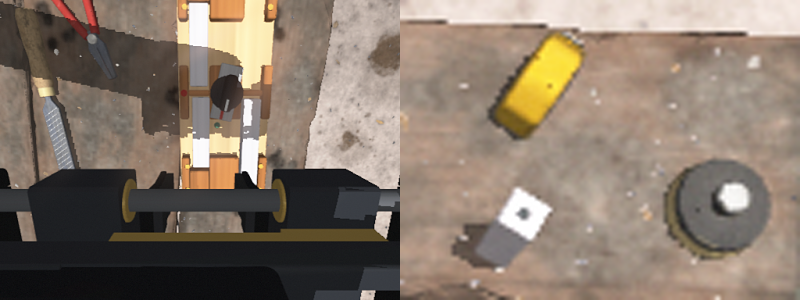

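Run:
```python
from h import *
c=cam("wrist");I=imaging.get_image("wrist")[:,:,::-1];cv2.imwrite("pics/w4.png",I)
p,A=axes();print(p,A.round(3).tolist())
C=np.array([.4922,.0065]);y=.081;Rz=np.array([[np.cos(y),-np.sin(y)],[np.sin(y),np.cos(y)]])
g=cv2.cvtColor(I,cv2.COLOR_BGR2GRAY).astype(int)
def w(x,yy,z): return np.r_[C+Rz@[x,yy],z]
for nm,ys in(("B",(30,80)),("A",(-20,-45,-70))):
  for yy in ys:
    l=w2px(c,w(-.0485,yy/1e3,.036));r=w2px(c,w(-.0245,yy/1e3,.036));print(nm,yy,np.round(l,1),np.round(r,1))
    v=int(round((l[1]+r[1])/2));u0=int(l[0])-6;print(u0,g[v,u0:u0+36].tolist())
for nm,lo,hi in(("A",-112,-4),("B",4,112)):
  a=w2px(c,w(-.0365,hi/1e3,.036));b=w2px(c,w(-.0365,lo/1e3,.036));print(nm,a,b)
  u=int(a[0]);print(int(a[1])-6,g[int(a[1])-6:int(a[1])+14,u].tolist());print(int(b[1])-12,g[int(b[1])-12:int(b[1])+8,int(b[0])].tolist())
```

```text
[ 0.46128979 -0.05544948  0.20083163] [[-0.087, 0.996, -0.0], [0.996, 0.087, -0.001], [-0.001, -0.0, -1.0]]
B 30 [247.2  91.2] [270.8  91.4]
241 [84, 84, 83, 75, 68, 112, 120, 131, 137, 138, 138, 139, 136, 135, 134, 136, 139, 138, 139, 139, 140, 140, 138, 141, 139, 137, 135, 137, 137, 123, 122, 103, 78, 74, 78, 78]
B 80 [246.9  37.4] [271.5  37.5]
240 [233, 234, 235, 235, 236, 237, 193, 221, 251, 252, 251, 251, 250, 249, 249, 249, 251, 251, 251, 251, 252, 252, 252, 251, 251, 250, 250, 250, 250, 252, 245, 215, 223, 232, 230, 229]
A -20 [247.4 141. ] [270.2 141.1]
241 [81, 80, 82, 80, 67, 93, 118, 121, 120, 115, 126, 133, 133, 132, 131, 129, 129, 130, 133, 133, 136, 135, 137, 136, 136, 133, 133, 131, 132, 132, 135, 117, 83, 74, 86, 100]
A -45 [247.6 164.4] [269.9 164.6]
241 [125, 121, 159, 138, 109, 223, 244, 244, 247, 218, 149, 129, 133, 134, 133, 132, 129, 131, 133, 135, 135, 135, 136, 136, 136, 135, 134, 135, 135, 135, 134, 122, 119, 122, 121, 120]
A -70 [247.7 187.1] [269.6 187.2]
241 [238, 239, 239, 238, 237, 237, 236, 236, 238, 196, 224, 251, 252, 251, 251, 250, 249, 249, 250, 251, 251, 251, 251, 251, 250, 250, 250, 249, 249, 251, 249, 200, 215, 231, 228, 230]
A (np.float64(258.86345069533166), np.float64(125.52871934047153)) (np.float64(258.4997613338478), np.float64(223.29744428704532))
119 [89, 88, 86, 80, 84, 104, 96, 116, 132, 132, 132, 132, 130, 131, 132, 132, 131, 131, 131, 132]
211 [248, 248, 248, 250, 255, 255, 45, 66, 70, 78, 120, 155, 171, 169, 168, 168, 168, 167, 169, 167]
B (np.float64(259.3281961659101), np.float64(0.5936046652679465)) (np.float64(258.8928158017626), np.float64(117.63465006675347))
-6 []
105 [138, 136, 138, 138, 138, 130, 105, 119, 118, 119, 116, 91, 86, 88, 89, 88, 86, 80, 84, 104]
```

Run:
```python
from h import *
I=cv2.imread("pics/w4.png")[85:225,215:345]
S=imaging.get_image("scene")[:,:,::-1];cv2.imwrite("pics/s4.png",S)
cv2.imwrite("pics/w4b.png",np.hstack([cv2.resize(I,(450,485),interpolation=cv2.INTER_CUBIC),cv2.resize(S[205:325,190:275],(344,485),interpolation=cv2.INTER_CUBIC)]))
```

```text
(no output)
```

View pics/w4b.png

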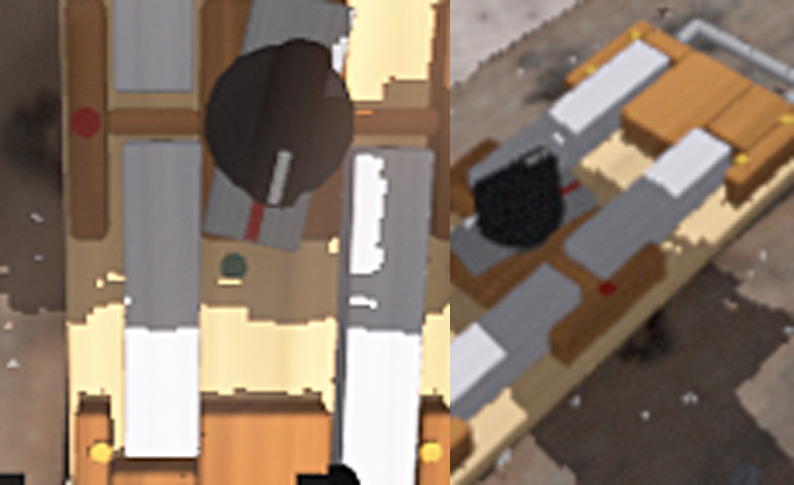

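Bar A lies flat in the right short bay; its lower end meets the bay's end wall at (160,458). Next I measure the standing bar from the top view, where its four top corners are visible.

Run:
```python
from h import *
c=cam("top");T=cv2.imread("pics/t3.png")
q=[px2w(c,275+a/4-.4,160+b/4-.4,.13)[:2] for a,b in((122,187),(151,207),(133,242),(103,220))]
print(np.round(q,4),np.mean(q,0),[np.round(q[(i+1)%4]-q[i],4) for i in range(4)])
roi=T[195:230,290:320]; m=(roi.min(2)>200).astype(np.uint8)
cn=max(cv2.findContours(m,0,2)[0],key=cv2.contourArea);r=cv2.minAreaRect(cn);b=cv2.boxPoints(r)+[290,195]
q=np.array([px2w(c,u,v,.13)[:2] for u,v in b]);print(q.round(4),q.mean(0),np.arctan2(*(q[1]-q[0])[::-1]),np.linalg.norm(q[1]-q[0]),np.linalg.norm(q[2]-q[1]))
# tape & brush corners
for a,b,z in((98,108,0.065),(130,132,0.065),(170,33,.065),(185,70,.065),(265,205,.054),(370,205,.054)): print(px2w(c,275+a/4,160+b/4,z).round(3))
```

```text
[[ 0.4893 -0.3216]
 [ 0.4778 -0.3391]
 [ 0.4561 -0.3284]
 [ 0.4687 -0.3104]] [ 0.47295833 -0.32489201] [array([-0.0115, -0.0175]), array([-0.0217,  0.0107]), array([0.0126, 0.0181]), array([ 0.0207, -0.0113])]
[[ 0.4689 -0.3074]
 [ 0.4888 -0.3187]
 [ 0.4773 -0.3389]
 [ 0.4575 -0.3276]] [ 0.47309043 -0.32315529] -0.515610915155993 0.02287462718569023 0.023302188528676073
[ 0.554 -0.316  0.065]
[ 0.538 -0.337  0.065]
[ 0.608 -0.363  0.065]
[ 0.582 -0.373  0.065]
[ 0.495 -0.427  0.054]
[ 0.498 -0.496  0.054]
```

Call:
inch_along:
  motion:
    - {"tx":-0.319, "ty":-0.045, "tz":-0.01, "turn":0.603, "aperture":0.6}
    - {"tx":-0.319, "ty":-0.045, "tz":-0.01, "turn":0.603, "aperture":0.6}
    - {"tx":-0.319, "ty":-0.045, "tz":-0.01, "turn":0.603, "aperture":0.6}
    - {"tx":-0.319, "ty":-0.045, "tz":-0.01, "turn":0.603, "aperture":0.6}
    - {"tx":-0.319, "ty":-0.045, "tz":-0.01, "turn":0.603, "aperture":0.6}
    - {"tx":-0.319, "ty":-0.045, "tz":-0.01, "turn":0.603, "aperture":0.6}
    - {"tx":-0.319, "ty":-0.045, "tz":-0.01, "turn":0.603, "aperture":0.6}
    - {"tx":-0.319, "ty":-0.045, "tz":-0.01, "turn":0.603, "aperture":0.6}
    - {"tx":-0.319, "ty":-0.045, "tz":-0.01, "turn":0.603, "aperture":0.6}

```text
time: 6.5
position: [0.4439, -0.3759, 0.209]
tool_rot: [-2.711, -1.579, -0.0]
ft_force: [-0.1, 0.8, -0.2]
grip_width: 0.604
grip_force: 0.0
```

Run:
```python
from h import *
c=cam("wrist");I=imaging.get_image("wrist")[:,:,::-1];cv2.imwrite("pics/w5.png",I)
p,A=axes();print(p,A.round(4).tolist())
u,v=w2px(c,[.473,-.324,.13]);print(u,v)
x0,y0=int(u)-45,int(v)-45;roi=I[y0:y0+90,x0:x0+90];m=(roi.min(2)>200).astype(np.uint8)
cn=max(cv2.findContours(m,0,2)[0],key=cv2.contourArea);r=cv2.minAreaRect(cn);b=cv2.boxPoints(r)+[x0,y0]
q=np.array([px2w(c,*t,.13)[:2] for t in b]);print(r,q.round(4),q.mean(0),np.arctan2(*(q[1]-q[0])[::-1]),np.linalg.norm(q[1]-q[0]),np.linalg.norm(q[2]-q[1]))
cv2.imwrite("pics/w5b.png",np.hstack([cv2.resize(I,(450,338)),cv2.resize(roi,(338,338),interpolation=cv2.INTER_CUBIC)]))
```

```text
[ 0.4445381  -0.375043    0.20967421] [[0.4919, 0.8706, -0.0016], [0.8706, -0.4919, 0.003], [0.0018, -0.0029, -1.0]]
260.18547609204876 124.86234383920333
((16.999998092651367, 80.50000762939453), (3.535533905029297, 2.1213202476501465), 45.0) [[ 0.4393 -0.3351]
 [ 0.441  -0.3347]
 [ 0.4417 -0.3373]
 [ 0.44   -0.3378]] [ 0.44049393 -0.33621418] 0.25843321337308317 0.001693448849952957 0.0027587010354676307
```

View pics/w5b.png

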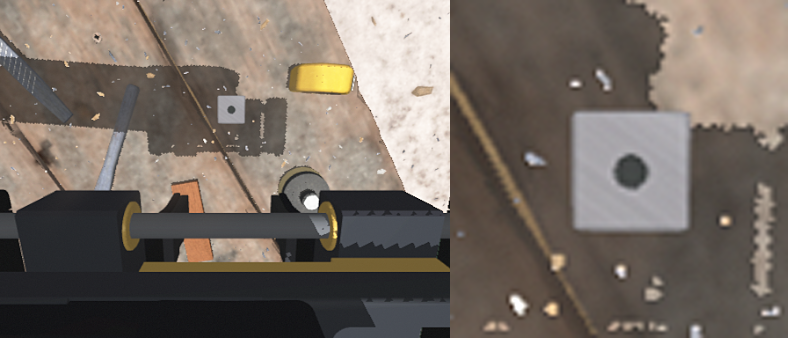

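The bar top is square to the tool, centred at about (231,109) in the left half. That is 2 mm off in tool y, so I go down and grip its top lightly.

Call:
inch_along:
  motion:
    - {"tx":0.0589, "ty":0.0018, "tz":0.02, "aperture":0.6}
    - {"tx":0.0589, "ty":0.0018, "tz":0.045, "aperture":0.6}
    - {"tx":0.0589, "ty":0.0018, "tz":0.08, "aperture":0.6}
    - {"tx":0.0589, "ty":0.0018, "tz":0.1035, "aperture":0.6}
    - {"tx":0.0589, "ty":0.0018, "tz":0.1035, "aperture":0.6}
    - {"tx":0.0589, "ty":0.0018, "tz":0.1035, "aperture":0.2}
    - {"tx":0.0589, "ty":0.0018, "tz":0.1035, "aperture":0.2}
    - {"tx":0.0589, "ty":0.0018, "tz":0.1035, "aperture":0.2}
    - {"tx":0.0589, "ty":0.0018, "tz":0.1035, "aperture":0.2}
    - {"tx":0.0589, "ty":0.0018, "tz":0.1035, "aperture":0.2}
  grip_n: 10

```text
time: 7.55
position: [0.4753, -0.3269, 0.1088]
tool_rot: [2.714, 1.58, 0.0]
ft_force: [-1.4, 0.2, 3.1]
grip_width: 0.276
grip_force: 10.0
```

Call:
inch_along:
  motion:
    - {"tz":-0.006, "aperture":0.2}
    - {"tz":-0.008, "aperture":0.2}
    - {"tx":0.01, "ty":0.003, "tz":-0.008, "turn":0.1, "aperture":0.2}
    - {"tx":0.022, "ty":0.006, "tz":-0.008, "turn":0.2, "aperture":0.2}
    - {"tx":0.034, "ty":0.0095, "tz":-0.008, "turn":0.25, "aperture":0.2}
    - {"tx":0.034, "ty":0.0095, "tz":-0.008, "turn":0.25, "aperture":0.2}
    - {"tx":0.034, "ty":0.0095, "tz":-0.004, "turn":0.25, "aperture":0.2}
    - {"tx":0.034, "ty":0.0095, "tz":-0.001, "turn":0.25, "aperture":0.2}
    - {"tx":0.034, "ty":0.0095, "tz":0.0005, "turn":0.25, "aperture":0.2}
    - {"tx":0.034, "ty":0.0095, "tz":0.0005, "turn":0.25, "aperture":0.2}

```text
time: 8.55
position: [0.4998, -0.3027, 0.1085]
tool_rot: [2.89, 1.229, -0.001]
ft_force: [-2.2, 1.0, 6.6]
grip_width: 0.27
grip_force: 10.0
```

```bash
python3 -c "
from h import *
print(axes())"
```

```text
(array([ 0.4997868 , -0.3027286 ,  0.10850247]), array([[ 6.93741372e-01,  7.20224207e-01, -3.39429809e-05],
       [ 7.20223812e-01, -6.93741039e-01, -1.01552923e-03],
       [-7.54956377e-04,  6.80068101e-04, -9.99999484e-01]]))
```

Call:
inch_along:
  motion:
    - {"aperture":0.2}
    - {"tx":-0.005, "aperture":0.2}
    - {"tx":-0.010, "tz":-0.0003, "aperture":0.2}
    - {"tx":-0.015, "tz":-0.0003, "aperture":0.2}
    - {"tx":-0.020, "aperture":0.2}
    - {"tx":-0.025, "tz":0.0003, "aperture":0.2}
    - {"tx":-0.030, "tz":0.001, "aperture":0.2}
    - {"tx":-0.035, "tz":0.002, "aperture":0.2}
    - {"tx":-0.040, "tz":0.003, "aperture":0.2}
    - {"tx":-0.045, "tz":0.0045, "aperture":0.2}
    - {"tx":-0.050, "tz":0.006, "aperture":0.2}
    - {"tx":-0.050, "tz":0.006, "aperture":0.2}
  grip_n: 5

```text
time: 9.75
position: [0.4644, -0.3385, 0.1007]
tool_rot: [-2.891, -1.228, 0.001]
ft_force: [0.3, -1.8, -0.9]
grip_width: 0.276
grip_force: 5.0
```

Run:
```python
from h import *
I=imaging.get_image("scene")[:,:,::-1];cv2.imwrite("pics/s6.png",I);c=cam("scene");u,v=w2px(c,[.48,-.32,.06]);print(u,v)
W=imaging.get_image("wrist")[:,:,::-1]
cv2.imwrite("pics/s6b.png",np.hstack([cv2.resize(I[int(v)-60:int(v)+60,int(u)-60:int(u)+60],(450,450),interpolation=cv2.INTER_CUBIC),cv2.resize(W[100:330,170:350],(350,450))]))
```

```text
315.36835792403656 182.20482891616282
```

View pics/s6b.png

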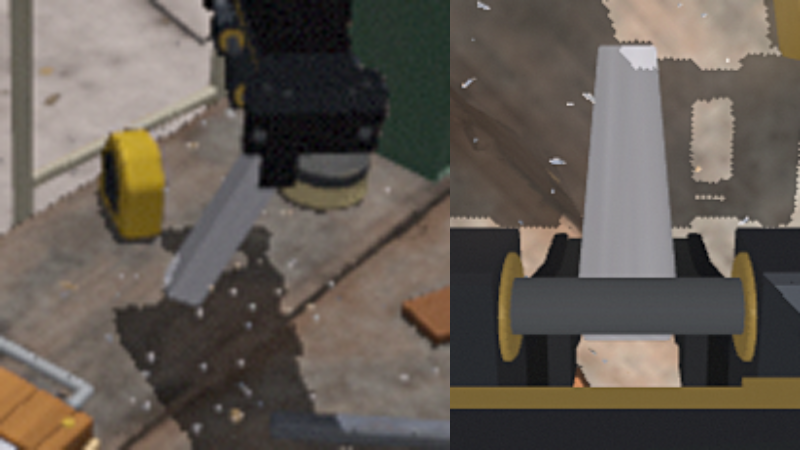

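The bar is pivoting in the grip about its lower edge, now tilted about 30° with its foot at (180,295). Carrying on down the arc.

Call:
inch_along:
  motion:
    - {"tx":-0.0095, "tz":0.0037, "aperture":0.2}
    - {"tx":-0.0187, "tz":0.0083, "aperture":0.2}
    - {"tx":-0.0273, "tz":0.0136, "aperture":0.2}
    - {"tx":-0.0355, "tz":0.0197, "aperture":0.2}
    - {"tx":-0.0432, "tz":0.0264, "aperture":0.2}
    - {"tx":-0.050, "tz":0.0339, "aperture":0.2}
    - {"tx":-0.0565, "tz":0.0418, "aperture":0.2}
    - {"tx":-0.062, "tz":0.0503, "aperture":0.2}
    - {"tx":-0.0669, "tz":0.0592, "aperture":0.2}
    - {"tx":-0.0709, "tz":0.0686, "aperture":0.2}
    - {"tx":-0.074, "tz":0.0783, "aperture":0.2}
    - {"tx":-0.0757, "tz":0.084, "aperture":0.2}
    - {"tx":-0.0766, "tz":0.0885, "aperture":0.2}
    - {"tx":-0.0775, "tz":0.0925, "aperture":0.2}
    - {"tx":-0.078, "tz":0.0955, "aperture":0.2}
    - {"tx":-0.078, "tz":0.097, "aperture":0.2}
    - {"tx":-0.078, "tz":0.097, "aperture":0.2}

```text
time: 11.55
position: [0.4115, -0.3938, 0.0043]
tool_rot: [-2.89, -1.231, -0.0]
ft_force: [-0.5, -0.0, -0.7]
grip_width: 0.275
grip_force: 5.0
```

```bash
python3 -c "
from h import *
print(axes())"
```

```text
(array([ 0.41151645, -0.39378461,  0.00426975]), array([[ 6.93036592e-01,  7.20902408e-01,  1.71463069e-06],
       [ 7.20902408e-01, -6.93036591e-01,  3.84238314e-05],
       [ 2.88881344e-05, -2.53930398e-05, -9.99999999e-01]]))
```

Call:
inch_along:
  motion:
    - {"tz":0.0008, "aperture":0.2}
    - {"tz":0.0015, "aperture":0.2}
    - {"tz":0.0015, "aperture":0.2}
    - {"tz":0.0015, "aperture":0.4}
    - {"tz":0.0015, "aperture":0.6}
    - {"tz":0.0015, "aperture":0.6}
    - {"tz":-0.04, "aperture":0.6}
    - {"tz":-0.09, "aperture":0.6}
    - {"tz":-0.14, "aperture":0.6}
    - {"tz":-0.18, "aperture":0.6}
    - {"tz":-0.18, "aperture":0.6}
    - {"tz":-0.18, "aperture":0.6}

```text
time: 12.75
position: [0.4119, -0.3943, 0.1855]
tool_rot: [2.888, 1.229, 0.001]
ft_force: [-0.8, 1.0, -0.8]
grip_width: 0.596
grip_force: 0.0
```

Run:
```python
from h import *
c=cam("wrist");I=imaging.get_image("wrist")[:,:,::-1];cv2.imwrite("pics/w7.png",I)
p,A=axes();print(p,A[:,:2].round(4).tolist())
e=p[:2]; b=[w2px(c,np.r_[e+A[:2,0]*s,.024]) for s in(.013,-.0,.05,.115)];print(np.round(b,1))
g=cv2.cvtColor(I,cv2.COLOR_BGR2GRAY).astype(int)
for s in(.06,.09): 
  u,v=w2px(c,np.r_[e+A[:2,0]*s,.024]);print(round(v),int(u)-25,g[round(v),int(u)-25:int(u)+26].tolist())
u,v=w2px(c,np.r_[e+A[:2,0]*.115,.024]);print(int(v)-15,g[int(v)-15:int(v)+20,int(u)].tolist(),int(u))
u,v=w2px(c,np.r_[e+A[:2,0]*-.015,.024]);print(int(v)-15,g[int(v)-15:int(v)+20,int(u)].tolist(),int(u))
```

```text
[ 0.41103162 -0.39375238  0.18386613] [[0.6933, 0.7207], [0.7207, -0.6933], [-0.0004, -0.0005]]
[[259.  167.4]
 [259.  179.4]
 [258.9 131.9]
 [258.8  64.5]]
122 233 [97, 95, 92, 81, 61, 225, 255, 255, 255, 211, 166, 200, 197, 141, 102, 134, 174, 179, 179, 180, 185, 187, 183, 170, 255, 255, 255, 255, 255, 255, 255, 255, 255, 255, 255, 255, 255, 254, 127, 97, 95, 96, 95, 94, 93, 92, 93, 92, 95, 94, 92]
91 233 [106, 104, 104, 102, 103, 101, 100, 100, 98, 98, 98, 98, 99, 99, 94, 150, 181, 181, 178, 173, 255, 255, 255, 255, 255, 255, 255, 255, 255, 255, 255, 255, 255, 255, 255, 255, 255, 255, 255, 207, 158, 166, 165, 163, 161, 157, 155, 153, 153, 153, 153]
49 [194, 191, 189, 188, 189, 186, 182, 180, 177, 176, 175, 170, 195, 255, 255, 255, 255, 255, 255, 255, 255, 255, 255, 255, 255, 255, 255, 255, 255, 255, 255, 255, 255, 255, 255] 258
177 [173, 172, 164, 193, 254, 248, 160, 170, 173, 171, 172, 165, 214, 255, 176, 180, 178, 176, 174, 171, 167, 169, 170, 175, 174, 173, 172, 173, 177, 175, 174, 175, 175, 176, 176] 259
```

Call:
inch_along:
  motion:
    - {"tx":0.052, "ty":0.0005, "tz":0.04, "aperture":0.6}
    - {"tx":0.052, "ty":0.0005, "tz":0.09, "aperture":0.6}
    - {"tx":0.052, "ty":0.0005, "tz":0.14, "aperture":0.6}
    - {"tx":0.052, "ty":0.0005, "tz":0.17, "aperture":0.6}
    - {"tx":0.052, "ty":0.0005, "tz":0.1805, "aperture":0.6}
    - {"tx":0.052, "ty":0.0005, "tz":0.1805, "aperture":0.6}
    - {"tx":0.052, "ty":0.0005, "tz":0.1805, "aperture":0.2}
    - {"tx":0.052, "ty":0.0005, "tz":0.1805, "aperture":0.2}
    - {"tx":0.052, "ty":0.0005, "tz":0.1805, "aperture":0.2}
    - {"tx":0.052, "ty":0.0005, "tz":0.1805, "aperture":0.2}
    - {"tx":0.052, "ty":0.0005, "tz":0.1805, "aperture":0.2}
  grip_n: 25

```text
time: 13.9
position: [0.4477, -0.3569, 0.0039]
tool_rot: [2.891, 1.23, -0.0]
ft_force: [-0.8, 0.6, -0.3]
grip_width: 0.271
grip_force: 25.0
```

Call:
inch_along:
  motion:
    - {"tz":-0.04, "aperture":0.2}
    - {"tz":-0.08, "aperture":0.2}
    - {"tz":-0.12, "aperture":0.2}
    - {"tz":-0.12, "aperture":0.2}
    - {"tz":-0.12, "aperture":0.2}

```text
time: 14.4
position: [0.4479, -0.3572, 0.1245]
tool_rot: [2.889, 1.229, 0.0]
ft_force: [-0.0, 0.1, -2.6]
grip_width: 0.272
grip_force: 25.0
```

Run:
```python
from h import *
I=imaging.get_image("wrist")[:,:,::-1];cv2.imwrite("pics/w8.png",I)
P=np.mean([monitor.get_state()['position'] for _ in range(1)],0);p,A=axes();print(p,A[:,:2].round(4).tolist(),monitor.get_state()['joint_positions'])
t=np.array([.4922,.0065])+R.from_euler('z',.081).as_matrix()[:2,:2]@[.0365,.073]
D=t-p[:2];print(t,D,'dx,dy',A[:2,0]@D,A[:2,1]@D,'turn',-(.081-np.arctan2(A[1,1],A[0,1])))
```

```text
[ 0.44702691 -0.35655024  0.12300975] [[0.6933, 0.7206], [0.7206, -0.6933], [-0.0006, -0.0013]] [ 1.09533101  0.27132134 -0.54064825  1.75624601  0.15156351  1.15686354
 -0.25668309]
[0.52267379 0.08221392] [0.07564688 0.43876416] dx,dy 0.3686257387187672 -0.24970280080205814 turn -0.8471197308942021
```

Call:
inch_along:
  motion:
    - {"tx":0.3686, "ty":-0.2503, "turn":-0.847, "aperture":0.2}
    - {"tx":0.3686, "ty":-0.2503, "turn":-0.847, "aperture":0.2}
    - {"tx":0.3686, "ty":-0.2503, "turn":-0.847, "aperture":0.2}
    - {"tx":0.3686, "ty":-0.2503, "turn":-0.847, "aperture":0.2}
    - {"tx":0.3686, "ty":-0.2503, "turn":-0.847, "aperture":0.2}
    - {"tx":0.3686, "ty":-0.2503, "turn":-0.847, "aperture":0.2}
    - {"tx":0.3686, "ty":-0.2503, "turn":-0.847, "aperture":0.2}
    - {"tx":0.3686, "ty":-0.2503, "turn":-0.847, "aperture":0.2}
    - {"tx":0.3686, "ty":-0.2503, "turn":-0.847, "aperture":0.2}
    - {"tx":0.3686, "ty":-0.2503, "turn":-0.847, "aperture":0.2}
    - {"tx":0.3686, "ty":-0.2503, "turn":-0.847, "aperture":0.2}
    - {"tx":0.3686, "ty":-0.2503, "turn":-0.847, "aperture":0.2}

```text
time: 15.65
position: [0.522, 0.0807, 0.1223]
tool_rot: [-2.13, -2.307, 0.004]
ft_force: [0.7, -0.5, -1.3]
grip_width: 0.274
grip_force: 25.0
```

Run:
```python
from h import *
P=[]
for i in range(4):
    I=imaging.get_image("wrist")[:,:,::-1]; p,A=axes(); P.append(p)
cv2.imwrite("pics/w9.png",I);c=cam("wrist")
p=np.mean(P,0);print(np.round(P,4),A[:,:2].round(4).tolist())
t=np.array([.4922,.0065])+R.from_euler('z',.081).as_matrix()[:2,:2]@[.0375,.0735]
D=t-p[:2];print(D,'dx,dy',A[:2,0]@D,A[:2,1]@D,'yaw',np.arctan2(A[1,1],A[0,1]))
g=cv2.cvtColor(I,cv2.COLOR_BGR2GRAY).astype(int)
zt=p[2]+.020
for s in(.03,.05):
  u,v=w2px(c,np.r_[p[:2]+A[:2,0]*s,zt]);print(round(u,1),round(v),int(u)-25,g[round(v),int(u)-25:int(u)+26].tolist())
u,v=w2px(c,np.r_[p[:2]+A[:2,0]*.065,zt]);print(u,v,int(v)-15,g[int(v)-15:int(v)+15,int(u)].tolist())
```

```text
[[0.5223 0.0802 0.1227]
 [0.5225 0.0802 0.123 ]
 [0.5227 0.0804 0.1233]
 [0.5228 0.0806 0.1235]] [[-0.0782, 0.9969], [0.9969, 0.0782], [-0.0006, -0.0007]]
[0.00103213 0.00243284] dx,dy 0.0023447221998075807 0.0012191242682360734 yaw 0.078241025072354
260.0 194 235 [153, 154, 160, 169, 170, 169, 169, 169, 170, 173, 174, 176, 178, 181, 181, 179, 177, 177, 176, 174, 174, 173, 172, 174, 173, 174, 175, 175, 175, 177, 176, 175, 176, 177, 177, 178, 177, 175, 175, 174, 175, 174, 173, 172, 173, 173, 172, 172, 167, 159, 144]
260.0 152 234 [112, 141, 158, 166, 169, 168, 168, 169, 171, 171, 173, 175, 176, 179, 179, 180, 178, 177, 176, 175, 174, 173, 173, 172, 174, 173, 174, 173, 174, 175, 174, 175, 176, 175, 177, 176, 177, 176, 175, 176, 173, 173, 171, 171, 173, 171, 171, 170, 170, 169, 166]
259.92813659382233 118.75739513988495 103 [101, 96, 90, 90, 130, 167, 161, 159, 159, 160, 160, 161, 162, 154, 121, 166, 169, 172, 173, 172, 173, 172, 172, 173, 173, 173, 173, 172, 173, 172]
```

Call:
inch_along:
  motion:
    - {"tx":0.0015, "ty":0.0012, "tz":0.02, "aperture":0.2}
    - {"tx":0.0015, "ty":0.0012, "tz":0.05, "aperture":0.2}
    - {"tx":0.0015, "ty":0.0012, "tz":0.075, "aperture":0.2}
    - {"tx":0.0015, "ty":0.0012, "tz":0.085, "aperture":0.2}
    - {"tx":0.0015, "ty":0.0012, "tz":0.09, "aperture":0.2}
    - {"tx":0.0015, "ty":0.0012, "tz":0.095, "aperture":0.2}
    - {"tx":0.0015, "ty":0.0012, "tz":0.1, "aperture":0.2}
    - {"tx":0.0015, "ty":0.0012, "tz":0.104, "aperture":0.2}
    - {"tx":0.0015, "ty":0.0012, "tz":0.104, "aperture":0.2}
    - {"tx":0.0015, "ty":0.0012, "tz":0.104, "aperture":0.2}

```text
time: 16.85
position: [0.5241, 0.0839, 0.0199]
tool_rot: [2.129, 2.309, 0.0]
ft_force: [-1.8, 1.2, -2.6]
grip_width: 0.272
grip_force: 25.0
```

```bash
python3 -c "
from h import *
print(axes(),monitor.get_state()['torque'])"
```

```text
(array([0.52414768, 0.08388374, 0.01994009]), array([[-8.09937641e-02,  9.96714581e-01,  2.33624164e-04],
       [ 9.96714584e-01,  8.09938119e-02, -2.03370468e-04],
       [-2.21624422e-04,  2.16384872e-04, -9.99999952e-01]])) [-0.08099743  0.18498043  0.00492791]
```

No contact, and the bar is already well down in the bay. Seating and releasing.

Call:
inch_along:
  motion:
    - {"tz":0.002, "aperture":0.2}
    - {"tz":0.0035, "aperture":0.2}
    - {"tz":0.0035, "aperture":0.2}
    - {"tz":0.0035, "aperture":0.2}

```text
time: 17.25
position: [0.5241, 0.084, 0.0163]
tool_rot: [2.13, 2.31, 0.0]
ft_force: [-0.2, 0.3, -2.3]
grip_width: 0.275
grip_force: 25.0
```

Call:
inch_along:
  motion:
    - {"aperture":0.5}
    - {"aperture":0.5}
    - {"tz":-0.04, "aperture":0.5}
    - {"tz":-0.09, "aperture":0.5}
    - {"tz":-0.14, "aperture":0.5}
    - {"tz":-0.16, "aperture":0.5}
    - {"tx":-0.03, "ty":-0.03, "tz":-0.16, "aperture":0.5}
    - {"tx":-0.05, "ty":-0.04, "tz":-0.16, "aperture":0.5}
    - {"tx":-0.05, "ty":-0.04, "tz":-0.16, "aperture":0.5}
    - {"tx":-0.05, "ty":-0.04, "tz":-0.16, "aperture":0.5}

```text
time: 18.25
position: [0.4888, 0.0306, 0.1769]
tool_rot: [2.13, 2.307, 0.001]
ft_force: [0.2, 0.2, -0.5]
grip_width: 0.499
grip_force: 0.0
```

Run:
```python
from h import *
for i in range(3): I=imaging.get_image("wrist")[:,:,::-1]
c=cam("wrist");p,A=axes();print(p,A[:,:2].round(4).tolist());cv2.imwrite("pics/w10.png",I)
C=np.array([.4922,.0065,0]);M=R.from_euler('z',.081).as_matrix()
for v in([0,0,.0765],[-.0046,-.0215,.0765],[.0365,.008,.036]): print(np.round(w2px(c,C+M@v),1))
cv2.imwrite("pics/w10b.png",cv2.resize(I[0:320,130:400],(506,600),interpolation=cv2.INTER_CUBIC))
```

```text
[0.48869414 0.03214803 0.17652513] [[-0.0828, 0.9966], [0.9966, 0.0828], [0.0007, 0.0007]]
[262.1 220.8]
[257. 243.]
[297.6 200.3]
```

View pics/w10b.png

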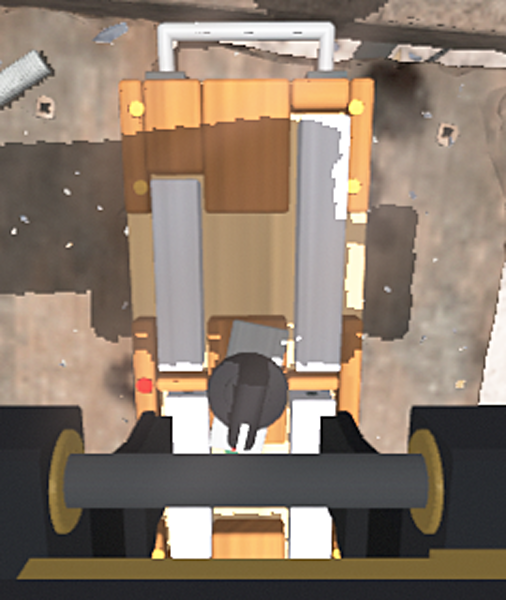

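All four bars are in their bays (left long bar at (320,240)) and the knob is still open, with its pointer at (238,440). Now the knob approach.

Run:
```python
from h import *
for i in range(2): imaging.get_image("wrist")
c=cam("wrist");p,A=axes();print(p)
C=np.array([.4922,.0065,0]);M=R.from_euler('z',.081).as_matrix()
for v in([0,0,.0495],[0,0,.0435],[.0046,.0215,.0765],[.0046,.0215,.0495]): print(np.round(w2px(c,C+M@v),1))
print(px2w(c,262.3,209.6,.0495))
D=C[:2]-p[:2];print('dx,dy',A[:2,0]@D,A[:2,1]@D,'dz',p[2]-.0535,'turn',np.arctan2(A[1,1],A[0,1])-(.081+1.36-np.pi/2),monitor.get_state()['joint_positions'])
```

```text
[0.48851924 0.03203311 0.17635048]
[262.2 211.7]
[262.1 209.9]
[267.6 197.7]
[267.  190.5]
[0.49214559 0.00868844 0.0495    ]
dx,dy -0.02575016599042325 0.0015543913880866527 dz 0.12285047739944865 turn 0.2126752840051394 [ 0.79623125  0.06117134 -0.93313727  1.87426534  0.0512813   1.23105596
 -0.07022201]
```

Call:
inch_along:
  motion:
    - {"tx":-0.025, "ty":0.0015, "tz":0.03, "turn":0.15, "aperture":0.5}
    - {"tx":-0.025, "ty":0.0015, "tz":0.06, "turn":0.2127, "aperture":0.5}
    - {"tx":-0.025, "ty":0.0015, "tz":0.09, "turn":0.2127, "aperture":0.5}
    - {"tx":-0.025, "ty":0.0015, "tz":0.115, "turn":0.2127, "aperture":0.5}
    - {"tx":-0.025, "ty":0.0015, "tz":0.1228, "turn":0.2127, "aperture":0.5}
    - {"tx":-0.025, "ty":0.0015, "tz":0.1228, "turn":0.2127, "aperture":0.5}
    - {"tx":-0.025, "ty":0.0015, "tz":0.1228, "turn":0.2127, "aperture":0.05}
    - {"tx":-0.025, "ty":0.0015, "tz":0.1228, "turn":0.2127, "aperture":0.05}
    - {"tx":-0.025, "ty":0.0015, "tz":0.1228, "turn":0.2127, "aperture":0.05}
    - {"tx":-0.025, "ty":0.0015, "tz":0.1228, "turn":0.2127, "aperture":0.05}
    - {"tx":-0.025, "ty":0.0015, "tz":0.1228, "turn":0.2127, "aperture":0.05}
    - {"tx":-0.025, "ty":0.0015, "tz":0.1228, "turn":0.2127, "aperture":0.05}
  grip_n: 15

```text
time: 19.7
position: [0.4915, 0.006, 0.054]
tool_rot: [2.363, 2.07, -0.002]
ft_force: [-3.6, 0.6, 5.7]
grip_width: 0.16
grip_force: 15.0
```

```bash
python3 -c "
from h import *
print(axes(),monitor.get_state()['torque'],monitor.get_state()['joint_positions'])"
```

```text
(array([0.49146118, 0.00598093, 0.05402251]), array([[ 1.31302870e-01,  9.91342042e-01, -7.15292826e-04],
       [ 9.91341986e-01, -1.31303369e-01, -7.02164474e-04],
       [-7.90005521e-04, -6.16903600e-04, -9.99999498e-01]])) [-0.06919402  0.59110305  0.05813233] [ 0.73892941  0.24241521 -0.87583589  1.99990103  0.22209046  0.99685468
 -0.37610383]
```

Call:
inch_along:
  motion:
    - {"turn":0.12, "aperture":0.05}
    - {"turn":0.24, "aperture":0.05}
    - {"turn":0.36, "aperture":0.05}
    - {"turn":0.48, "aperture":0.05}
    - {"turn":0.60, "aperture":0.05}
    - {"turn":0.72, "aperture":0.05}
    - {"turn":0.84, "aperture":0.05}
    - {"turn":0.96, "aperture":0.05}
    - {"turn":1.08, "aperture":0.05}
    - {"turn":1.2, "aperture":0.05}
    - {"turn":1.3, "aperture":0.05}
    - {"turn":1.38, "aperture":0.05}
    - {"turn":1.38, "aperture":0.05}
    - {"turn":1.38, "aperture":0.05}
    - {"turn":1.38, "aperture":0.05}

```text
time: 21.2
position: [0.4891, 0.0086, 0.0539]
tool_rot: [-3.138, -0.096, 0.009]
ft_force: [-9.5, 5.3, 11.9]
grip_width: 0.164
grip_force: 15.0
```

```bash
python3 -c "
from h import *
p,A=axes();print(p,np.arctan2(A[1,1],A[0,1]),'want',.081-np.pi/2,monitor.get_state()['torque'])"
```

```text
[0.48911506 0.0086169  0.05391063] -1.509355604226034 want -1.4897963267948966 [1.04944944 2.13475904 0.28435993]
```

At the stop, with torque rising. Easing back, opening, and rising to check.

Call:
inch_along:
  motion:
    - {"turn":-0.02, "aperture":0.05}
    - {"turn":-0.02, "aperture":0.3}
    - {"turn":-0.02, "aperture":0.5}
    - {"turn":-0.02, "aperture":0.5}
    - {"tz":-0.04, "turn":-0.02, "aperture":0.5}
    - {"tz":-0.08, "turn":-0.02, "aperture":0.5}
    - {"tz":-0.12, "turn":-0.02, "aperture":0.5}
    - {"tx":-0.05, "tz":-0.16, "turn":-0.02, "aperture":0.5}
    - {"tx":-0.1, "tz":-0.18, "turn":-0.02, "aperture":0.5}
    - {"tx":-0.1, "tz":-0.18, "turn":-0.02, "aperture":0.5}
    - {"tx":-0.1, "tz":-0.18, "turn":-0.02, "aperture":0.5}

```text
time: 22.3
position: [0.3915, -0.0008, 0.2352]
tool_rot: [3.136, 0.121, 0.006]
ft_force: [0.4, 0.0, -0.0]
grip_width: 0.503
grip_force: 0.0
```

Run:
```python
from h import *
for i in range(2): I=imaging.get_image("wrist")[:,:,::-1]
c=cam("wrist");print(axes()[0],c[3][:3,3]);cv2.imwrite("pics/w11.png",I)
cv2.imwrite("pics/top11.png",imaging.get_image("top")[:,:,::-1]);cv2.imwrite("pics/sc11.png",imaging.get_image("scene")[:,:,::-1])
# rectify the wrist view at keeper height, carrier frame, and measure fin axis by dark-pixel moments near the knob
C=np.array([.4922,.0065,0]);M=R.from_euler('z',.081).as_matrix()
g=cv2.cvtColor(I,cv2.COLOR_BGR2GRAY)
def grid(z,xs,ys):
    uv=np.array([[w2px(c,C+M@[x,y,z]) for y in ys] for x in xs],np.float32)
    return cv2.remap(I,uv[...,0],uv[...,1],1)
xs=np.arange(.045,-.046,-.003);ys=np.arange(.045,-.046,-.003)
G=grid(.0765,xs,ys).astype(int)
for r in G: print(' '.join('%3d'%q for q in r.mean(1)))
sat=G.max(2)-G.min(2);red=(G[...,2]-G[...,:2].max(2)>60);print(np.argwhere(red)[:30].tolist())
```

```text
[ 3.92444438e-01 -1.78520222e-04  2.33672295e-01] [0.45880863 0.00473375 0.39644542]
212 212 212 214 139 156 151 150 147 145 143 140 140 131 130 129 130 131 132 133 135 137 139 141 137 212 209 209 209 209 210
213 213 213 216 123 140 130 128 123 119 116 116 118 120 117 119 119 118 119 122 124 128 121 133 127 214 211 212 212 212 212
244 245 245 246 249 250 251 252 252 252 252 254  62  61 157 107  47 162 150 190 190 189 191 190 197 224 225 211 211 212 214
246 246 246 247 247 248 248 249 249 250 250 252 210 110 155 146 222 250 246 246 245 245 244 244 244 244 244 245 246 246 246
246 246 246 246 247 248 248 249 249 249 249 251 136 109 158 151 106 249 245 244 243 243 243 243 244 244 245 245 244 245 245
245 245 246 247 247 248 249 249 249 250 251 253 186 103 157 143 115 244 242 243 242 242 242 242 243 243 243 244 245 245 245
245 245 246 246 246 247 247 247 248 251 194 224 223 221 221 221 224 220 218 245 245 245 246 246 247 247 247 248 248 248 248
245 246
[... 2534 characters left out ...]
46 149 232 231 249 247 247 247 247 247 247 247 247 246 246 246
245 245 245 245 244 245 244 244 244 244 246 249 196 112 153 147 147 245 245 245 245 245 245 245 245 245 245 245 245 245 245
246 245 245 245 246 246 246 246 246 246 246 250 199 114 159 146 145 249 248 249 248 248 249 248 248 248 248 247 247 247 246
246 247 246 246 246 247 247 248 247 247 247 250 201 132 161 141 218 212 211 206 210 210 208 208 207 204 201 205 205 205 205
[[0, 5], [0, 6], [0, 7], [0, 8], [0, 9], [0, 10], [0, 11], [0, 12], [0, 13], [0, 14], [0, 15], [0, 16], [0, 17], [0, 18], [0, 19], [0, 20], [0, 21], [0, 22], [0, 23], [2, 14], [3, 14], [3, 15], [4, 14], [4, 15], [5, 14], [11, 5], [11, 6], [11, 7], [11, 8], [11, 9]]
```

The keeper and the white line are straight along the carrier's x, so it is locked. One quick check that the bystanders haven't moved, then I hand in.

Run:
```python
from h import *
a=cv2.imread("pics/top0.png").astype(int);b=cv2.imread("pics/top11.png").astype(int)
c=cam("top")
for n,u,v,r in(("tape",309,181,16),("brush",356,211,16)):
    d=abs(a-b)[v-r:v+r,u-r:u+r].max(2);print(n,(d>40).sum(),d.mean())
print(monitor.get_state()['ft_force']); print(ctrl.close_job())
```

```text
tape 0 11.5888671875
brush 0 10.255859375
[ 1.01326568 -0.38846628 -0.16600454]
the job is handed in; nothing more can be done
None
```

I handed in the job at about 22.5 s: all four bars are in their rows, the standing bar was laid down gently and regrasped first, the keeper is locked at the red dot, and the tape measure and cup brush are unmoved.

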